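# Load the checked model building and hold the turntable's index plunger out

### The job

Two small wooden building modules are back from checking: set the approved one (round disc tag on its top) upright and fully down in the framed empty plot of the architectural model on the turntable, and put the rejected one (narrow bar tag on its top) upright in the grey tray. Then, with both let go, grip the black knob of the turntable's sprung index plunger, pull it straight out until it is fully back, and finish while still holding it out, so that I can turn the model. Leave the mug, the glue bottle and the roll of tape alone.

Things in the scene. Friction and masses are not known exactly. Their poses are not given: they have to be found in the camera images.
- approved_center (a point): Centre of the approved module: loose light-wood block with thin dark storey lines, 36 mm (its x) by 60 mm (its y) by 50 mm high, 55 to 115 g, with a raised dark steel round disc tag (28 mm across, 3 mm thick) mid-top. The point is 25 mm above its underside; z is up. It stands on the table beside the rejected one; which is nearer the middle changes.
- rejected_center (a point): Centre of the rejected building module: the same block (36 by 60 by 50 mm, point 25 mm above its underside) but its raised tag is a narrow dark steel bar, 8 mm (x) by 48 mm (y), 3 mm thick.
- plot (a point): Centre of the floor of the empty plot on the model, 66 mm above the table: a rectangle 44 mm (its x) by 68 mm (its y) inside a white card frame 6 mm wide and 6 mm high. A module fits with its long side along the plot's long side (y), either way round, with 4 mm of play on each side. z is up.
- turntable: Turntable, fixed in place: wooden disc 230 mm across, its top 66 mm above the table, carrying the architectural model; other buildings on it are fixed, at most 20 mm high. Origin on the table under the disc's centre. The plunger is at its -y side, in an aluminium bearing block 30 mm wide and 76 mm high, whose outer face is 147 mm from the centre; the knob's centre is 175 mm from it when home.
- tray: Fixed grey open tray for rejects, 110 mm (its x) by 130 mm (its y) outside, walls 4 mm thick and 16 mm high; inner floor about 4 mm above the table. Origin at the centre of its underside.
- plunger_knob (a point): Centre of the plunger's black knob, 55 mm above the table; moves with it. The plunger is level and radial to the disc, along this frame's y, and pulls out along -y (away from the disc). Knob: round bar of 24 mm diameter from 17 mm inward to 13 mm outward of this point, then a flange 34 mm across, 6 mm thick at its outer end. It can be pinched from above across this frame's x.
- plunger (a joint): How far the plunger is pulled out, in m: 0 home with its pin in the seat hole in the disc's rim, 0.020 fully back against its stop. A spring returns it as soon as it is let go: about 4 N at home, rising to about 10 N fully back.
- mug: White mug, 80 mm across, 90 mm high; bystander. Origin at the centre of its underside.
- glue: White glue bottle with a red cap, 52 mm across, 150 mm high; bystander. Origin at the centre of its underside.
- tape: Roll of brown tape lying flat, 90 mm across, 24 mm high; bystander. Origin at the centre of its underside.
Not all that is in view belongs to the job. What is shaped like the part that bears approved_center but green or turquoise is not meant.

How it is judged:
On the way, in this order (a step that is already met when the one before it is completed fails the run):
1. both modules sorted and let go: the approved one fully down in the plot, the rejected one upright in the tray (x of approved_center in the frame of plot between -0.007 and 0.007 m and y of approved_center in the frame of plot between -0.007 and 0.007 m and z of approved_center in the frame of plot between 0.021 and 0.029 m and angle between each of approved_center, rejected_center's own z axis and vertical below 0.1 rad and angle between the y axis of approved_center and the y axis of plot, either way round below 0.3 rad and x of rejected_center in the frame of tray between -0.05 and 0.05 m and y of rejected_center in the frame of tray between -0.06 and 0.06 m and z of rejected_center in the frame of tray between 0.025 and 0.033 m and contact force between the fingers and approved below 0.05 N and contact force between the fingers and rejected below 0.05 N), for 0.2 s.
2. the plunger pulled fully back by the fingers (value of joint plunger above 0.016 m and contact force between the fingers and plunger above 3 N), for 0.3 s.
At the end, for the whole second after the job is handed in: Approved module in the plot (7 mm each way, floor within 4 mm, upright 0.1 rad, aligned 0.3 rad); rejected one upright on the tray floor (4 mm, 0.1 rad); fingers touch neither and hold the plunger over 16 mm out with more than 3 N through the last second (all of step 1 and all of step 2 and contact force between plunger and approved below 0.05 N and contact force between plunger and rejected below 0.05 N); the arm keeps its last pose, push and grip.
It fails at once if the mug was disturbed (moved over 30 mm) (distance of mug from where it was at the start of the episode above 0.03 m).
It fails at once if the glue bottle was disturbed (moved over 30 mm) (distance of glue from where it was at the start of the episode above 0.03 m).
It fails at once if the roll of tape was disturbed (moved over 30 mm) (distance of tape from where it was at the start of the episode above 0.03 m).
It also fails if it takes over 58 s, if anything falls off the work surface, if the arm or the gripper's body presses on something with over 40 N, if the wrist force passes 120 N, or if a joint passes its speed limit or range.

### The arm

A 7-joint arm with a two-finger parallel gripper is mounted at the origin on the work surface. World frame = base frame: x ahead of the robot, y to its left, z up, the work surface at z = 0. Lengths are in m, angles in rad, forces in N, time in s.
With the tool pointing down it reaches from about 0.425 to 0.925 m from the base axis. Payload 6.8 kg.
Tool frame: the origin (TCP) lies at the very end of the fingers, on their centre line; the grasp point (between the pads) lies ctrl.grip_depth behind it (ctrl.grip_depth is the distance from the TCP to the grasp point, in m); z points along the fingers, y is the line along which they close (so a half turn about z gives the same grasp; the last joint's range is limited). The gripper opens to 85 mm and grips with 20 to 120 N. Pads are 22 mm wide; open, the fingers measure 114 mm over their backs; the gripper's body (76 mm by 85 mm) begins 54 mm behind the grasp point. The pads swing forward as they close: fully open they stand 13 mm farther back than shut.
Start: joints at [-1.379, 0.477, 0.022, 1.555, -0.011, 1.109, -0.083], TCP at [0.199, 0.645, 0.231] pointing down, gripper open.
Joint ranges: [-2.96, 2.96], [-0.34, 2.1], [-1.41, 1.46], [0.24, 2.44], [-1.37, 4.51], [0.17, 1.92], [-2.96, 2.96]. Speed limits (rad/s): [2.39, 2.39, 3.14, 3.14, 3.14, 3.14, 3.14].

### API

Orientations are given as a unit quaternion [w, x, y, z].
In Python, from cell import ctrl gives the robot as it stands. The module is installed in compiled form; this text tells all that it offers.
- The arm moves only by the tool drive_tool, never from a script. Its argument "rows" is one flat list of numbers, 6 for each row, row after row: the shift along the tool's x, y, z in units of 40 mm (1.0 is 40 mm), then the turn, a rotation vector about the tool's x, y, z in degrees. In form: [dx, dy, dz, rx, ry, rz, dx, dy, dz, rx, ry, rz, ...]. A call has 1 to 20 rows; each row is the pose to reach, as a shift and turn from the pose commanded when the call began, along the tool's axes at that moment; what a row does not reach only later rows make up. A row lasts 1/8 s, in which the tool goes at most 62.5 mm and 10.7 degrees, less where a joint would pass 70% of its speed; a pose out of reach is approached as far as the arm can. A call with a gripper value outside its range is refused whole. "gripper" is the finger opening in mm, from 0 to 85.4, set as the call begins (left out, the last holds). The fingers move at their own pace and stop on an object; "force" is the grip in N (left out, the last holds). Time passes only in rows, so rows that repeat a pose let the fingers close. It gives the time, the measured TCP pose, the force, the opening and the grip force at its end, in the units of the state.
- ctrl.observe(): the state, without advancing time (a new reading comes with each control period).
- ctrl.snapshot(name): name is "side" or "top" or "wrist"; returns the picture (400x640x3 uint8, blue, green, red); there is no depth.
- ctrl.get_calibration(name): a dict with "intrinsics" (3x3 intrinsics, pixels), "k1" (the pictures are not rectified: a ray, as slopes to the right and down, at radius r is drawn at 1 + k1 r^2 times it, then the intrinsics apply), "extrinsics" (4x4, takes a point from camera to world coordinates); the wrist camera has in their place "tool_from_camera" (4x4, takes a point from camera to tool coordinates, whose origin is the TCP and whose axes are the flange's). Camera axes: x right, y down, z forward; pixel columns grow to the right and rows downward; lengths in m; the calibration is good to about 2 mm. A picture is of the moment at which its call begins: read the wrist's pose just before it. get_calibration takes no time and is no camera call.
- ctrl.job_done(): hands the job in; it is judged then, once.
The state is a dict: "clock": time; "qpos": joint angles; "joint_velocities": joint speeds; "joint_efforts": joint torques, N m; "eef_pos": TCP position; "eef_rot": TCP orientation; "wrist_force": force on the tool from outside, world axes, zero at the start; "wrist_torque": the same for the moment, N m; "finger_gap": finger opening in m; "finger_force": force on a finger pad.
Only numpy, scipy, OpenCV 4.12 (cv2) and the standard library are available. Lean on these libraries where they do the work, as an engineer would, in place of code of your own. Each camera call takes 0.05 s, during which the arm holds its last target. There are 200 camera calls.

## Working session

There is one attempt and no reset: what is moved stays moved. The work goes in short steps, Python scripts to look and compute and a tool call to move; the robot and the scene stay as the last step left them, time stands still between calls to the robot, and variables do not carry over. Pictures are saved under pics/ and viewed, at most 10 in all, crops included, and the job is handed in when it is done.

Besides the shell and the picture viewer there is one more tool, called by a JSON object that holds its "name" and its "arguments". drive_tool: Moves the arm, as the interface text tells. Its arguments: {"type":"object","properties":{"rows":{"type":"array","items":{"type":"number"}},"gripper":{"type":"number"},"force":{"type":"number"}},"required":["rows"]}

```bash
mkdir -p pics; cat > h.py <<'E'
import numpy as np, cv2
from cell import ctrl
from scipy.spatial.transform import Rotation as R
def T_tool(s):
    q=s["eef_rot"]; T=np.eye(4); T[:3,:3]=R.from_quat([q[1],q[2],q[3],q[0]]).as_matrix(); T[:3,3]=s["eef_pos"]; return T
def snap(name):
    s=ctrl.observe(); im=ctrl.snapshot(name); c=ctrl.get_calibration(name)
    E=T_tool(s)@np.array(c["tool_from_camera"]) if name=="wrist" else np.array(c["extrinsics"])
    return im,(np.array(c["intrinsics"]),float(c["k1"]),E)
def ray(cal,uv):
    K,k1,E=cal
    p=cv2.undistortPoints(np.array(uv,float).reshape(-1,1,2),K,np.array([k1,0,0,0.]))[:,0]
    d=np.c_[p,np.ones(len(p))]@E[:3,:3].T
    return E[:3,3],d
def onz(cal,uv,z):
    o,d=ray(cal,uv); return o+d*((z-o[2])/d[:,2])[:,None]
def pix(cal,P):
    K,k1,E=cal; Q=(np.atleast_2d(P)-E[:3,3])@E[:3,:3]
    return cv2.projectPoints(Q,np.zeros(3),np.zeros(3),K,np.array([k1,0,0,0.]))[0][:,0]
def rows(dpos,yawdeg=0,s=None):
    "world shift -> tool units"
    s=s or ctrl.observe(); return T_tool(s)[:3,:3].T@np.array(dpos)/0.04
E
python3 - <<'E'
from h import *
s=ctrl.observe();print(s["clock"],s["eef_pos"],s["eef_rot"],ctrl.grip_depth)
for n in("top","side"):
    im,c=snap(n);cv2.imwrite(f"pics/{n}0.png",im);np.save(f"{n}0",im);print(n,c)
E
```

```text
0.0 [0.19922089 0.64430933 0.23031952] [-6.18207379e-05  1.49351333e-01  9.88783760e-01 -9.22424536e-04] 0.0187
top (array([[463.61472937,   0.        , 319.75968328],
       [  0.        , 463.61472937, 198.01022056],
       [  0.        ,   0.        ,   1.        ]]), 0.04483952374596053, array([[-0.01792174, -0.99770541,  0.06528949,  0.43619986],
       [-0.99974225,  0.018792  ,  0.01273957,  0.00326376],
       [-0.01393726, -0.06504435, -0.99778504,  1.45464638],
       [ 0.        ,  0.        ,  0.        ,  1.        ]]))
side (array([[417.82292294,   0.        , 313.15926797],
       [  0.        , 417.82292294, 203.19050565],
       [  0.        ,   0.        ,   1.        ]]), 0.00328991873624953, array([[ 0.85710473, -0.37825232,  0.3497094 ,  0.07792703],
       [-0.51494487, -0.61031527,  0.60195269, -0.74694056],
       [-0.01425702, -0.69601756, -0.7178832 ,  1.00077807],
       [ 0.        ,  0.        ,  0.        ,  1.        ]]))
```

View pics/top0.png

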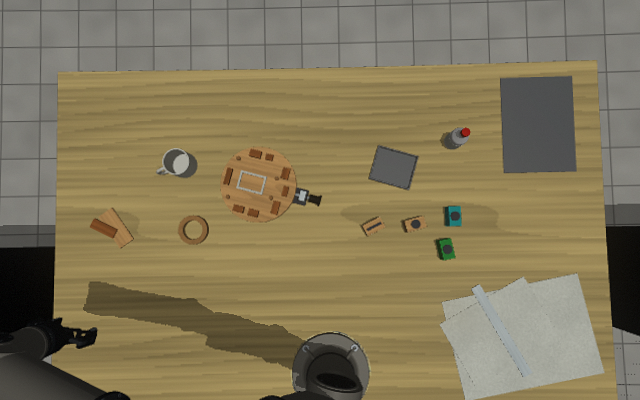

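View pics/side0.png

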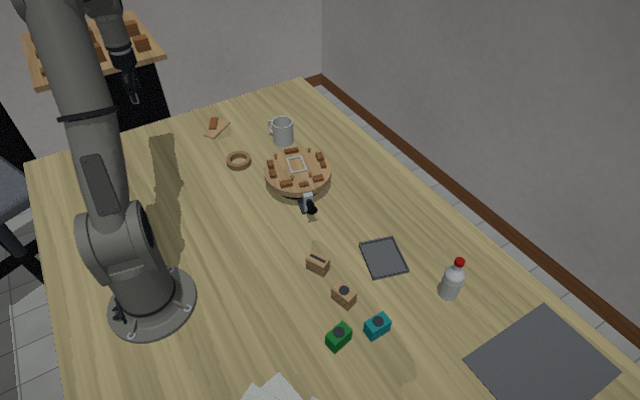

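The top view shows the rejected module (bar tag) at (372,226), the approved one (disc) at (414,225), green and turquoise decoys at (446,248) and (453,215), the tray at (393,167), the plot frame at (251,182) and the knob at (313,199). The side view agrees.

```bash
cat > m.py <<'E'
from h import *
im=np.load("top0.npy"); cal=(np.array([[463.61472937,0,319.75968328],[0,463.61472937,198.01022056],[0,0,1]]),0.04483952,None)
c=ctrl.get_calibration("top"); cal=(cal[0],cal[1],np.array(c["extrinsics"]))
def blob(mask,box,z,nm):
    x0,y0,x1,y1=box; m=np.zeros(mask.shape,np.uint8); m[y0:y1,x0:x1]=mask[y0:y1,x0:x1]
    n,l,st,ce=cv2.connectedComponentsWithStats(m,connectivity=8)
    i=1+np.argmax(st[1:,4]); p=np.argwhere(l==i)[:,::-1].astype(float)
    P=onz(cal,p,z)[:,:2].astype(np.float32); r=cv2.minAreaRect(P)
    w=onz(cal,cv2.boxPoints(cv2.minAreaRect(p.astype(np.float32))),z)
    e=P-P.mean(0); u,sv,v=np.linalg.svd(e,full_matrices=False)
    print(nm,st[i],"mean",P.mean(0).round(4),"rect",np.round(r[0],4),np.round(r[1],4),"axis deg",np.degrees(np.arctan2(v[0,1],v[0,0])).round(1), "rectang",round(r[2],1))
g=im.max(2); hsv=cv2.cvtColor(im,cv2.COLOR_BGR2HSV); low=hsv[...,1]<60
blob(((g<75)).astype(np.uint8),(362,218,384,236),.053,"rej tag")
blob(((g<75)).astype(np.uint8),(404,216,424,233),.053,"app tag")
blob(((low)&(g>60)).astype(np.uint8),(235,168,270,196),.072,"plot")
blob(((low)&(g>40)).astype(np.uint8),(365,142,422,192),.016,"tray")
blob((g<50).astype(np.uint8),(300,190,325,210),.06,"knob")
blob(((hsv[...,0]<20)&(hsv[...,1]>100)).astype(np.uint8),(215,143,300,226),.066,"disc")
E
python3 m.py; python3 - <<'E'
import numpy as np,cv2
im=np.load("top0.npy")
a=cv2.resize(im[145:225,215:330],None,fx=6,fy=6,interpolation=cv2.INTER_CUBIC)
cv2.imwrite("pics/c1.png",a)
E
```

```text
rej tag [367 223  14   7  27] mean [ 0.4401 -0.1387] rect [ 0.4398 -0.1394] [0.0054 0.0431] axis deg 115.7 rectang 25.5
app tag [411 220   9   8  56] mean [ 0.4456 -0.2643] rect [ 0.4458 -0.2636] [0.024 0.021] axis deg -64.6 rectang 89.0
plot [236 170  31  25 168] mean [0.5789 0.2264] rect [0.5788 0.2262] [0.0796 0.0561] axis deg -106.5 rectang 74.1
tray [ 369  145   49   45 1466] mean [ 0.6226 -0.2086] rect [ 0.6227 -0.2087] [0.129  0.1103] axis deg -107.5 rectang 72.8
knob [309 195  13  11  83] mean [0.5243 0.0364] rect [0.5246 0.0372] [0.0332 0.0286] axis deg -107.2 rectang 73.0
disc [ 220  146   77   77 4035] mean [0.5718 0.2036] rect [0.5734 0.2061] [0.2273 0.2294] axis deg 169.9 rectang 44.3
```

View pics/c1.png

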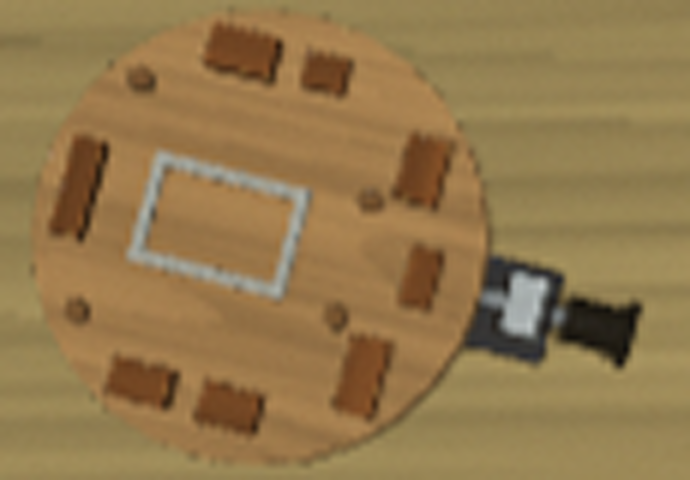

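```bash
cat > plan.py <<'E'
from h import *
import sys
def plan(wps,step=0.055,dstep=9):
    """wps: list of (x,y,z,closing_dir_deg). prints flat rows from current pose (commanded ~ measured)"""
    s=ctrl.observe(); T=T_tool(s); p=T[:3,3]; Rm=T[:3,:3]
    yaw=np.degrees(np.arctan2(Rm[1,1],Rm[0,1])); y0=yaw; out=[];cur=p.copy()
    tilt=np.degrees(np.arccos(-Rm[2,2]))
    for w in wps:
        q=np.array(w[:3]); d=(w[3]-yaw+90)%180-90
        n=max(1,int(np.ceil(max(np.linalg.norm(q-cur)/step,abs(d)/dstep))))
        for k in range(1,n+1):
            a=cur+(q-cur)*k/n; u=Rm.T@(a-p)/.04; r=-(yaw+d*k/n-y0)
            out.append([round(float(v),2) for v in u]+[0,0,round(r,1)])
        cur=q; yaw+=d
    print("yaw0",round(y0,2),"tilt",tilt.round(2),"pos",p.round(4),"rows",len(out))
    print(str(sum(out,[])).replace(" ",""))
    for k in (): pass
E
python3 - <<'E'
from plan import *
print(np.array(ctrl.get_calibration("wrist")["tool_from_camera"]).round(3),ctrl.get_calibration("wrist")["intrinsics"])
plan([(0.40,0.45,0.26,40),(0.55,0.20,0.27,-17)])
E
```

```text
[[-0.    -0.962 -0.274  0.069]
 [ 1.    -0.001  0.001  0.   ]
 [-0.001 -0.274  0.962 -0.142]
 [ 0.     0.     0.     1.   ]] [[321.53444359   0.         317.26796923]
 [  0.         321.53444359 204.52505011]
 [  0.           0.           1.        ]]
yaw0 72.82 tilt 0.1 pos [0.1992 0.6444 0.2304] rows 13
[-1.04,-0.53,-0.12,0,0,np.float64(5.5),-2.08,-1.05,-0.24,0,0,np.float64(10.9),-3.12,-1.58,-0.37,0,0,np.float64(16.4),-4.15,-2.11,-0.49,0,0,np.float64(21.9),-5.19,-2.63,-0.61,0,0,np.float64(27.4),-6.23,-3.16,-0.73,0,0,np.float64(32.8),-7.01,-3.86,-0.77,0,0,np.float64(41.0),-7.78,-4.55,-0.8,0,0,np.float64(49.1),-8.56,-5.25,-0.84,0,0,np.float64(57.3),-9.33,-5.94,-0.87,0,0,np.float64(65.4),-10.11,-6.64,-0.91,0,0,np.float64(73.5),-10.88,-7.33,-0.94,0,0,np.float64(81.7),-11.66,-8.03,-0.97,0,0,np.float64(89.8)]
```

{"name": "drive_tool", "arguments": {"rows": [-1, -0.5, -0.1, 0, 0, 5.5, -2.1, -1.05, -0.25, 0, 0, 11, -3.1, -1.6, -0.35, 0, 0, 16.5, -4.15, -2.1, -0.5, 0, 0, 22, -5.2, -2.65, -0.6, 0, 0, 27.5, -6.2, -3.15, -0.75, 0, 0, 33, -7, -3.85, -0.75, 0, 0, 41, -7.8, -4.55, -0.8, 0, 0, 49, -8.55, -5.25, -0.85, 0, 0, 57.5, -9.35, -5.95, -0.85, 0, 0, 65.5, -10.1, -6.65, -0.9, 0, 0, 73.5, -10.9, -7.35, -0.95, 0, 0, 81.5, -11.65, -8, -0.95, 0, 0, 90, -11.65, -8, -0.95, 0, 0, 90, -11.65, -8, -0.95, 0, 0, 90]}}

```text
clock: 1.98
eef_pos: [0.5495, 0.2023, 0.2689]
eef_rot: [-0.0, 0.804, 0.594, -0.0]
wrist_force: [-0.5, -0.2, -0.4]
finger_gap: 0.0854
finger_force: 0.0
```

```bash
sed -i 's/round(r,1)/round(float(r),1)/' plan.py; python3 - <<'E'
from plan import *
im,c=snap("wrist");cv2.imwrite("pics/w1.png",im);np.save("w1",im);np.save("w1E",c[2])
print(ctrl.observe()["qpos"],pix(c,[[.579,.2264,.072]]))
plan([(0.50,-0.05,0.26,0),(0.45,-0.20,0.26,26)])
E
```

```text
[-0.86430826  0.31862957  0.51413126  1.7589097  -0.17361007  1.10989454
 -0.5910596 ] [[337.55380133 150.89497916]]
yaw0 -17.02 tilt 0.06 pos [0.5493 0.2029 0.2689] rows 8
[-1.28,0.13,0.04,0,0,-3.4,-2.56,0.27,0.09,0,0,-6.8,-3.84,0.4,0.13,0,0,-10.2,-5.12,0.54,0.18,0,0,-13.6,-6.41,0.67,0.22,0,0,-17.0,-7.72,0.64,0.22,0,0,-25.7,-9.04,0.61,0.22,0,0,-34.4,-10.36,0.58,0.22,0,0,-43.0]
```

View pics/w1.png

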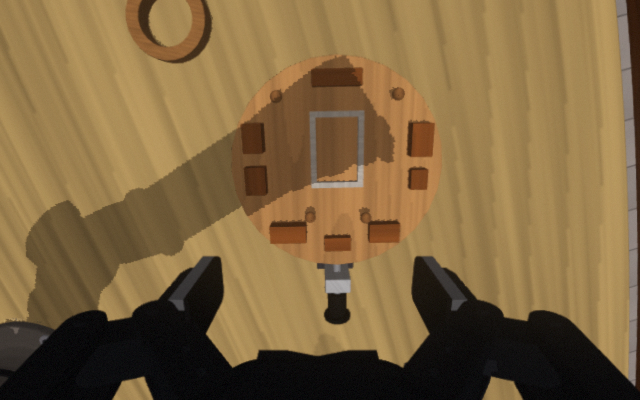

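The wrist view shows the plot frame with corners at about (309,111), (364,111), (363,187) and (313,187), and the knob at (337,310), close to what the top view predicted.

{"name": "drive_tool", "arguments": {"rows": [-1.3, 0.15, 0.05, 0, 0, -3.5, -2.55, 0.25, 0.1, 0, 0, -7, -3.85, 0.4, 0.15, 0, 0, -10, -5.1, 0.55, 0.2, 0, 0, -13.5, -6.4, 0.65, 0.2, 0, 0, -17, -7.7, 0.65, 0.2, 0, 0, -25.5, -9.05, 0.6, 0.2, 0, 0, -34.5, -10.35, 0.6, 0.2, 0, 0, -43, -10.35, 0.6, 0.2, 0, 0, -43, -10.35, 0.6, 0.2, 0, 0, -43]}}

```text
clock: 3.28
eef_pos: [0.4513, -0.1995, 0.2612]
eef_rot: [-0.0, 0.531, 0.848, 0.0]
wrist_force: [0.1, 0.2, 0.7]
finger_gap: 0.0852
finger_force: 0.0
```

```bash
python3 - <<'E'
from plan import *
im,c=snap("wrist");cv2.imwrite("pics/w2.png",im);np.save("w2",im);np.save("w2E",c[2])
print(pix(c,[[.44,-.139,.053],[.4456,-.264,.053]]).round(0))
c1=(c[0],c[1],np.load("w1E.npy"));w1=np.load("w1.npy");h=cv2.cvtColor(w1,cv2.COLOR_BGR2HSV)
m=(h[...,1]<75).astype(np.uint8); m2=np.zeros_like(m);m2[100:195,300:375]=m[100:195,300:375]
n,l,st,ce=cv2.connectedComponentsWithStats(m2);i=1+np.argmax(st[1:,4]);p=np.argwhere(l==i)[:,::-1]
P=onz(c1,p,.072)[:,:2].astype(np.float32);print("plot",st[i],cv2.minAreaRect(P))
m=((w1.max(2)<45)).astype(np.uint8);m2=np.zeros_like(m);m2[285:325,318:358]=m[285:325,318:358]
p=np.argwhere(m2)[:,::-1];P=onz(c1,p,.06)[:,:2].astype(np.float32);print("knob",cv2.minAreaRect(P),P.mean(0))
E
```

```text
[[332. 123.]
 [288. 226.]]
plot [ 310  111   54   77 1334] ((0.5784635543823242, 0.22754204273223877), (0.07950004190206528, 0.05553952977061272), 73.84028625488281)
knob ((0.523729681968689, 0.03628826141357422), (0.04214364290237427, 0.029262680560350418), 72.89073181152344) [0.5237014  0.03585654]
```

View pics/w2.png

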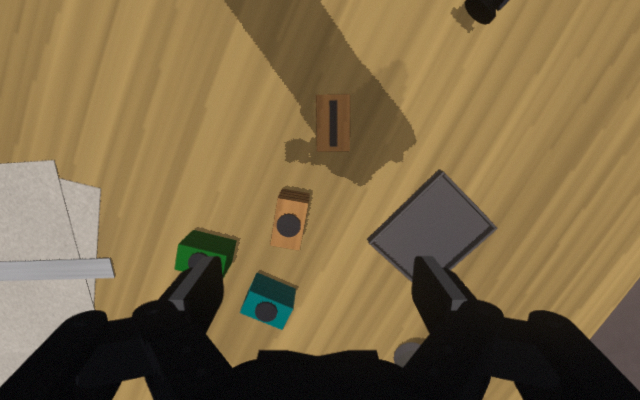

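The wrist view shows the rejected module at (333,123), the approved one at (289,222), green at (206,252), turquoise at (268,300) and the tray at (432,228).

```bash
python3 - <<'E'
from plan import *
c=ctrl.get_calibration("wrist");c=(np.array(c["intrinsics"]),float(c["k1"]),np.load("w2E.npy"))
im=np.load("w2.npy");h=cv2.cvtColor(im,cv2.COLOR_BGR2HSV)
for u,v in((283,240),(296,205),(293,194),(255,180),(330,150),(322,122),(300,110)):print((u,v),h[v,u])
def rect(m,box,z,nm):
    x0,y0,x1,y1=box;k=np.zeros(m.shape,np.uint8);k[y0:y1,x0:x1]=m[y0:y1,x0:x1]
    k=cv2.morphologyEx(k,cv2.MORPH_CLOSE,np.ones((3,3)))
    n,l,st,ce=cv2.connectedComponentsWithStats(k);i=1+np.argmax(st[1:,4]);p=np.argwhere(l==i)[:,::-1]
    print(nm,st[i],*[np.round(q,4) for q in cv2.minAreaRect(onz(c,p,z)[:,:2].astype(np.float32))])
g=h[...,2]
rect(g<60,(325,95,342,152),.053,"rejtag"); rect(g<60,(272,208,306,240),.053,"apptag")
o=(h[...,0]<16)
rect(o&(g>60),(310,85,356,158),.05,"rejtop"); rect(o&(g>120)|(g<60)&(np.arange(400)[:,None]>208),(266,180,316,256),.05,"apptop")
for t in ("rej",):pass
E
```

```text
(283, 240) [ 15 146 171]
(296, 205) [ 15 150 175]
(293, 194) [ 14 159  74]
(255, 180) [ 18 124 158]
(330, 150) [ 15 151 108]
(322, 122) [ 15 153 112]
(300, 110) [ 19 130 108]
rejtag [330 101   7  45 315] [ 0.4407 -0.1385] [0.0065 0.0455] 26.4419
apptag [278 214  21  22 360] [ 0.4448 -0.2627] [0.0231 0.0257] 24.9029
rejtop [ 316   94   34   58 1529] [ 0.4402 -0.1387] [0.0355 0.0593] 27.2746
apptop [ 270  198   38   52 1408] [ 0.4453 -0.2632] [0.0353 0.0591] 15.1042
```

```bash
python3 - <<'E'
from plan import *
plan([(0.4405,-0.1386,0.13,26.8),(0.4405,-0.1386,0.04,26.8),(0.4405,-0.1386,0.014,26.8)],.045)
E
```

```text
yaw0 25.96 tilt 0.04 pos [ 0.4515 -0.1991  0.2611] rows 7
[0.37,0.1,0.82,0,0,-0.2,0.74,0.21,1.64,0,0,-0.4,1.11,0.31,2.46,0,0,-0.6,1.48,0.41,3.28,0,0,-0.8,1.48,0.41,4.4,0,0,-0.8,1.48,0.41,5.53,0,0,-0.8,1.48,0.41,6.18,0,0,-0.8]
```

{"name": "drive_tool", "arguments": {"rows": [0.37, 0.1, 0.8, 0, 0, -0.2, 0.74, 0.2, 1.6, 0, 0, -0.4, 1.1, 0.3, 2.4, 0, 0, -0.6, 1.48, 0.41, 3.2, 0, 0, -0.8, 1.48, 0.41, 3.2, 0, 0, -0.8, 1.48, 0.41, 3.9, 0, 0, -0.8, 1.48, 0.41, 4.6, 0, 0, -0.8, 1.48, 0.41, 5.3, 0, 0, -0.8, 1.48, 0.41, 5.8, 0, 0, -0.8, 1.48, 0.41, 6.18, 0, 0, -0.8, 1.48, 0.41, 6.18, 0, 0, -0.8, 1.48, 0.41, 6.18, 0, 0, -0.8], "gripper": 62}}

```text
clock: 4.82
eef_pos: [0.4405, -0.1408, 0.0149]
eef_rot: [0.001, 0.525, 0.851, 0.0]
wrist_force: [0.7, 0.1, -0.2]
finger_gap: 0.0621
finger_force: 0.0
```

{"name": "drive_tool", "arguments": {"rows": [0, 0, 0, 0, 0, 0, 0, 0, 0, 0, 0, 0, 0, 0, 0, 0, 0, 0, 0, 0, 0, 0, 0, 0, 0, 0, 0, 0, 0, 0, 0, 0, 0, 0, 0, 0, 0, 0, -0.5, 0, 0, 0, 0, 0, -1.2, 0, 0, 0, 0, 0, -2, 0, 0, 0, 0, 0, -2, 0, 0, 0], "gripper": 25, "force": 30}}

```text
clock: 6.08
eef_pos: [0.4412, -0.1408, 0.096]
eef_rot: [0.002, 0.525, 0.851, 0.001]
wrist_force: [-0.3, -0.5, -1.7]
finger_gap: 0.0354
finger_force: 30.4
```

```bash
python3 - <<'E'
from plan import *
plan([(0.53,-0.175,0.11,5),(0.6227,-0.2087,0.11,-17),(0.6227,-0.2087,0.020,-17)],.045)
im,c=snap("wrist");cv2.imwrite("pics/w3.png",im)
E
```

```text
yaw0 26.63 tilt 0.26 pos [ 0.4412 -0.1408  0.096 ] rows 8
[-0.59,0.53,-0.11,0,0,7.2,-1.17,1.07,-0.23,0,0,14.4,-1.76,1.6,-0.34,0,0,21.6,-2.36,2.17,-0.34,0,0,29.0,-2.95,2.73,-0.33,0,0,36.3,-3.55,3.3,-0.33,0,0,43.6,-3.55,3.29,0.79,0,0,43.6,-3.55,3.29,1.92,0,0,43.6]
```

View pics/w3.png

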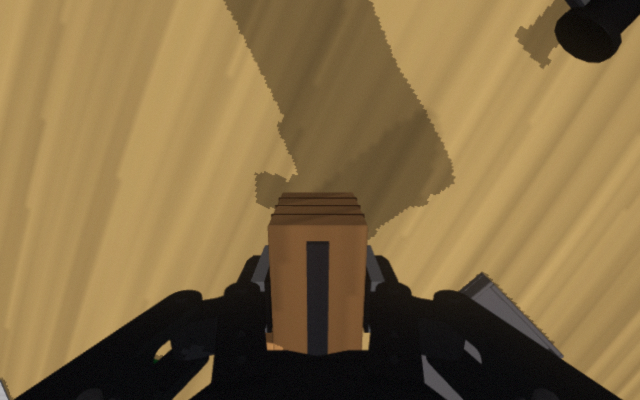

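The rejected module is held squarely between the fingers, with its bar at (317,297). Next: to the tray.

{"name": "drive_tool", "arguments": {"rows": [-0.6, 0.55, -0.1, 0, 0, 7, -1.15, 1.05, -0.2, 0, 0, 14.5, -1.75, 1.6, -0.35, 0, 0, 21.5, -2.35, 2.15, -0.35, 0, 0, 29, -2.95, 2.75, -0.35, 0, 0, 36.5, -3.55, 3.3, -0.35, 0, 0, 43.5, -3.55, 3.3, -0.35, 0, 0, 43.5, -3.55, 3.3, 0.4, 0, 0, 43.5, -3.55, 3.3, 1.1, 0, 0, 43.5, -3.55, 3.3, 1.6, 0, 0, 43.5, -3.55, 3.3, 1.8, 0, 0, 43.5, -3.55, 3.3, 1.9, 0, 0, 43.5, -3.55, 3.3, 1.92, 0, 0, 43.5, -3.55, 3.3, 1.92, 0, 0, 43.5]}}

```text
clock: 7.88
eef_pos: [0.6214, -0.2086, 0.0189]
eef_rot: [-0.0, 0.803, 0.596, 0.0]
wrist_force: [-4.1, 1.8, 7.0]
finger_gap: 0.0354
finger_force: 31.3
```

```bash
python3 - <<'E'
from plan import *
o=ctrl.observe();print(o["eef_pos"],o["wrist_force"],o["clock"])
E
```

```text
[ 0.62135169 -0.20864583  0.01892628] [-4.12746496  1.78556095  6.98127984] 7.875
```

Touching the floor. Release, rise, and plan for the approved module.

{"name": "drive_tool", "arguments": {"rows": [0, 0, 0, 0, 0, 0, 0, 0, 0, 0, 0, 0, 0, 0, 0, 0, 0, 0, 0, 0, -0.3, 0, 0, 0, 0, 0, -1, 0, 0, 0, 0, 0, -2, 0, 0, 0, 0, 0, -3, 0, 0, 0, 0, 0, -3, 0, 0, 0], "gripper": 62}}

```text
clock: 8.88
eef_pos: [0.6235, -0.2098, 0.1416]
eef_rot: [0.003, 0.803, 0.595, 0.002]
wrist_force: [0.1, 0.0, 0.1]
finger_gap: 0.0622
finger_force: 0.0
```

```bash
python3 - <<'E'
from plan import *
a=(0.4455,-0.263)
plan([(*a,0.14,15),(*a,0.014,15)],.045)
E
```

```text
yaw0 -16.9 tilt 0.4 pos [ 0.6235 -0.2098  0.1416] rows 8
[-0.51,-0.77,0.0,0,0,-6.4,-1.03,-1.55,0.0,0,0,-12.8,-1.54,-2.32,0.01,0,0,-19.1,-2.05,-3.1,0.01,0,0,-25.5,-2.57,-3.87,0.01,0,0,-31.9,-2.57,-3.88,1.06,0,0,-31.9,-2.57,-3.88,2.11,0,0,-31.9,-2.57,-3.89,3.16,0,0,-31.9]
```

{"name": "drive_tool", "arguments": {"rows": [-0.5, -0.75, 0, 0, 0, -6.5, -1, -1.55, 0, 0, 0, -13, -1.55, -2.3, 0, 0, 0, -19, -2.05, -3.1, 0, 0, 0, -25.5, -2.57, -3.88, 0, 0, 0, -32, -2.57, -3.88, 0, 0, 0, -32, -2.57, -3.88, 0, 0, 0, -32, -2.57, -3.88, 0, 0, 0, -32]}}

```text
clock: 9.88
eef_pos: [0.4441, -0.2613, 0.1372]
eef_rot: [0.0, 0.607, 0.794, -0.0]
wrist_force: [0.1, -0.4, 0.2]
finger_gap: 0.0617
finger_force: 0.0
```

```bash
python3 - <<'E'
from plan import *
im,c=snap("wrist");cv2.imwrite("pics/w4.png",im)
u,v=pix(c,[[.4455,-.263,.053]])[0];print(u,v)
h=cv2.cvtColor(im,cv2.COLOR_BGR2HSV);g=h[...,2]
m=np.zeros(g.shape,np.uint8);k=22;u0,v0=int(u),int(v);m[v0-k:v0+k,u0-k:u0+k]=g[v0-k:v0+k,u0-k:u0+k]<60
n,l,st,ce=cv2.connectedComponentsWithStats(m);i=1+np.argmax(st[1:,4]);p=np.argwhere(l==i)[:,::-1]
print(st[i],ce[i]);P=onz(c,p,.053)[:,:2].astype(np.float32);print(cv2.minAreaRect(P),P.mean(0))
o=((h[...,0]<17)&(g>130)|(m>0)).astype(np.uint8);M=np.zeros_like(o);M[v0-60:v0+60,u0-45:u0+45]=o[v0-60:v0+60,u0-45:u0+45]
n,l,st,ce=cv2.connectedComponentsWithStats(M);i=1+np.argmax(st[1:,4]);p=np.argwhere(l==i)[:,::-1]
print(st[i]);P=onz(c,p,.05)[:,:2].astype(np.float32);print(cv2.minAreaRect(P))
a=(0.4455,-0.263)
plan([(*a,0.014,15)],.045)
E
```

```text
318.0984214412783 214.03745349297347
[300 197  36  34 875] [319.05371429 212.48114286]
((0.44640442728996277, -0.261575311422348), (0.02301078476011753, 0.02675306610763073), 60.89988327026367) [ 0.44588575 -0.26169986]
[ 294  197   48   54 1870]
((0.4476613402366638, -0.27173250913619995), (0.035474993288517, 0.042432818561792374), 15.51486873626709)
yaw0 15.19 tilt 0.02 pos [ 0.4439 -0.2613  0.1372] rows 3
[-0.02,0.01,1.03,0,0,0.1,-0.03,0.02,2.05,0,0,0.1,-0.05,0.03,3.08,0,0,0.2]
```

View pics/w4.png

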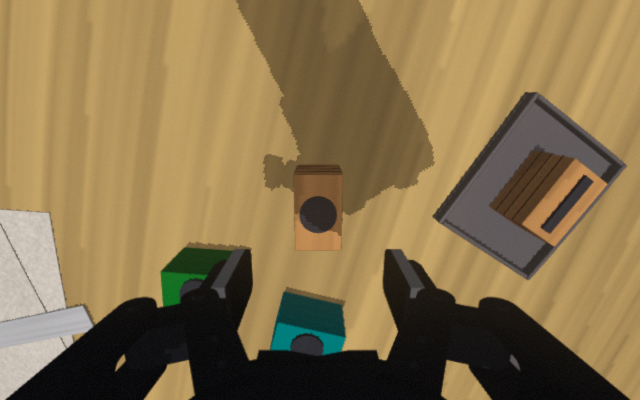

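The disc module at (319,213) is centred under the gripper, and the rejected one stands in the tray at (560,195). Descend.

{"name": "drive_tool", "arguments": {"rows": [-0.03, 0.04, 0.8, 0, 0, 0, -0.03, 0.04, 1.5, 0, 0, 0, -0.03, 0.04, 2.2, 0, 0, 0, -0.03, 0.04, 2.7, 0, 0, 0, -0.03, 0.04, 3.08, 0, 0, 0, -0.03, 0.04, 3.08, 0, 0, 0, -0.03, 0.04, 3.08, 0, 0, 0]}}

```text
clock: 10.8
eef_pos: [0.4453, -0.2628, 0.0146]
eef_rot: [0.0, 0.608, 0.794, 0.0]
wrist_force: [1.2, 0.8, -0.6]
finger_gap: 0.0618
finger_force: 0.0
```

{"name": "drive_tool", "arguments": {"rows": [0, 0, 0, 0, 0, 0, 0, 0, 0, 0, 0, 0, 0, 0, 0, 0, 0, 0, 0, 0, 0, 0, 0, 0, 0, 0, 0, 0, 0, 0, 0, 0, 0, 0, 0, 0, 0, 0, -0.5, 0, 0, 0, 0, 0, -1.2, 0, 0, 0, 0, 0, -2.2, 0, 0, 0, 0, 0, -3.4, 0, 0, 0, 0, 0, -4.6, 0, 0, 0, 0, 0, -4.6, 0, 0, 0], "gripper": 25, "force": 30}}

```text
clock: 12.3
eef_pos: [0.4467, -0.2636, 0.2014]
eef_rot: [0.003, 0.608, 0.794, 0.001]
wrist_force: [0.5, -0.2, -0.7]
finger_gap: 0.0356
finger_force: 30.4
```

```bash
python3 - <<'E'
from plan import *
b=(0.5785,0.2272)
plan([(0.50,-0.05,0.20,0),(*b,0.20,-16.5)],.055)
im,c=snap("wrist");cv2.imwrite("pics/w5.png",im)
h=cv2.cvtColor(im,cv2.COLOR_BGR2HSV);g=h[...,2]
z=T_tool(ctrl.observe())[2,3]
tp=ctrl.observe()["eef_pos"]; u,v=pix(c,[[tp[0],tp[1],z+.038]])[0];print("expected tag",u,v)
m=(g<60).astype(np.uint8);n,l,st,ce=cv2.connectedComponentsWithStats(m)
for s,q in zip(st,ce):
    if 300<s[4]<4000: print(s,q)
E
```

```text
yaw0 15.12 tilt 0.4 pos [ 0.4467 -0.2636  0.2014] rows 11
[0.96,0.54,0.01,0,0,3.0,1.92,1.07,0.01,0,0,6.0,2.88,1.61,0.02,0,0,9.1,3.85,2.14,0.03,0,0,12.1,4.81,2.68,0.04,0,0,15.1,5.84,3.3,0.04,0,0,17.9,6.87,3.91,0.04,0,0,20.6,7.9,4.53,0.04,0,0,23.4,8.93,5.15,0.04,0,0,26.1,9.96,5.76,0.04,0,0,28.9,10.99,6.38,0.04,0,0,31.6]
expected tag 314.70743230651783 302.3146692117688
[487  99  76 145 696] [525.59626437 178.34770115]
[ 281  274   73   68 3918] [317.17330271 307.89765186]
```

View pics/w5.png

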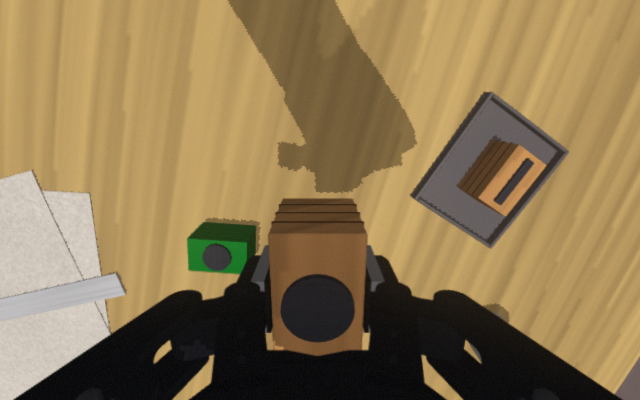

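The approved module is held squarely, with its disc at (317,308), about 2 mm towards tool −x from where I expected it. Carry it over the plot.

{"name": "drive_tool", "arguments": {"rows": [0.95, 0.55, 0, 0, 0, 3, 1.9, 1.05, 0, 0, 0, 6, 2.9, 1.6, 0, 0, 0, 9, 3.85, 2.15, 0, 0, 0, 12, 4.8, 2.7, 0, 0, 0, 15, 5.85, 3.3, 0, 0, 0, 18, 6.85, 3.9, 0, 0, 0, 20.5, 7.9, 4.55, 0, 0, 0, 23.5, 8.95, 5.15, 0, 0, 0, 26, 9.95, 5.75, 0, 0, 0, 29, 11.03, 6.4, 0, 0, 0, 31.6, 11.03, 6.4, 0.6, 0, 0, 31.6, 11.03, 6.4, 1.3, 0, 0, 31.6, 11.03, 6.4, 1.7, 0, 0, 31.6, 11.03, 6.4, 1.7, 0, 0, 31.6, 11.03, 6.4, 1.7, 0, 0, 31.6]}}

```text
clock: 14.35
eef_pos: [0.5774, 0.2301, 0.1307]
eef_rot: [0.0, 0.801, 0.598, 0.0]
wrist_force: [-0.0, -0.4, -0.7]
finger_gap: 0.0356
finger_force: 30.3
```

```bash
python3 - <<'E'
from plan import *
im,c=snap("wrist");cv2.imwrite("pics/w6.png",im);np.save("w6",im);np.save("w6E",c[2])
s=ctrl.observe();print(s["eef_pos"],s["clock"])
a=np.radians(73.5);y=np.array([np.cos(a),np.sin(a)]);x=np.array([y[1],-y[0]]);q=np.array([.5785,.2272])
print(pix(c,[[*(q+i*x+j*y),.072] for i,j in((-.028,.04),(.028,.04),(.028,-.04),(-.028,-.04))]).round(1))
plan([(0.5791,.2290,.07,-16.5)])
E
```

```text
[0.57759255 0.2302237  0.13105974] 14.4
[[275.4 166.5]
 [364.5 166.5]
 [359.8 280.5]
 [279.6 280.6]]
yaw0 -16.5 tilt 0.09 pos [0.5776 0.2302 0.1311] rows 2
[-0.01,0.02,0.76,0,0,-0.0,-0.02,0.04,1.53,0,0,-0.0]
```

View pics/w6.png

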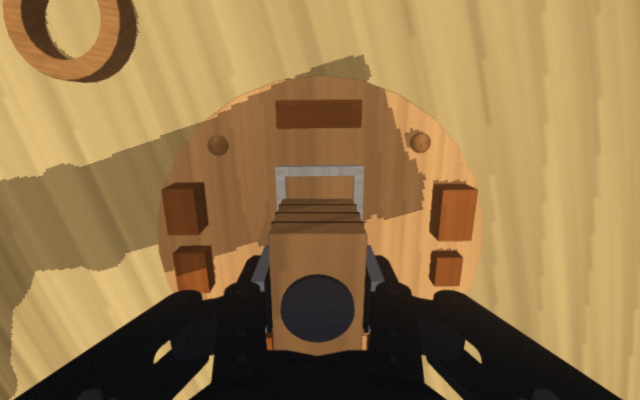

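The frame's far corners at (275,167) and (364,167) match the prediction, and the module is aligned to within about 1–2 mm. Lower it.

{"name": "drive_tool", "arguments": {"rows": [-0.02, 0.03, 0.3, 0, 0, 0, -0.02, 0.03, 0.6, 0, 0, 0, -0.02, 0.03, 0.85, 0, 0, 0, -0.02, 0.03, 1.0, 0, 0, 0, -0.02, 0.03, 1.1, 0, 0, 0, -0.02, 0.03, 1.18, 0, 0, 0, -0.02, 0.03, 1.24, 0, 0, 0, -0.02, 0.03, 1.26, 0, 0, 0, -0.02, 0.03, 1.26, 0, 0, 0]}}

```text
clock: 15.52
eef_pos: [0.5779, 0.2292, 0.0809]
eef_rot: [-0.0, 0.801, 0.598, 0.0]
wrist_force: [-3.2, -0.9, 8.2]
finger_gap: 0.0357
finger_force: 31.4
```

{"name": "drive_tool", "arguments": {"rows": [0, 0, 0, 0, 0, 0, 0, 0, 0, 0, 0, 0, 0, 0, 0, 0, 0, 0, 0, 0, -0.2, 0, 0, 0, 0, 0, -0.8, 0, 0, 0, 0, 0, -1.8, 0, 0, 0, 0, 0, -3, 0, 0, 0, 0, 0, -3, 0, 0, 0, 0, 0, -3, 0, 0, 0], "gripper": 56}}

```text
clock: 16.65
eef_pos: [0.5775, 0.2292, 0.1997]
eef_rot: [-0.0, 0.801, 0.599, 0.0]
wrist_force: [-0.1, 0.3, -1.4]
finger_gap: 0.0558
finger_force: 0.0
```

```bash
python3 - <<'E'
from plan import *
im,c=snap("wrist");cv2.imwrite("pics/w7.png",im)
h=cv2.cvtColor(im,cv2.COLOR_BGR2HSV);g=h[...,2]
u,v=pix(c,[[.5785,.2272,.119]])[0];print("exp tag",u,v)
m=(g<60).astype(np.uint8);n,l,st,ce=cv2.connectedComponentsWithStats(m)
for s,q in zip(st,ce):
    if 300<s[4]<4000: print(s,q,onz(c,[q],.119).round(4))
# knob 0.175 from disc centre along -y
a=np.radians(73.2);y=np.array([np.cos(a),np.sin(a)]);ctr=np.array([.5735,.2061]);print("knob",ctr-.175*y)
E
```

```text
exp tag 319.21550550850753 215.21467313020236
[300 196  37  33 982] [317.78207739 212.35132383] [[0.5781 0.2296 0.119 ]]
knob [0.52291944 0.03856909]
```

View pics/w7.png

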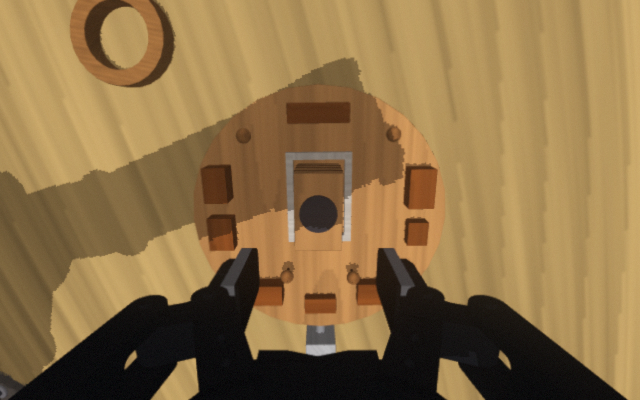

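The approved module sits inside the frame, with its disc at (318,212). On to the knob; I've used all ten picture views, so only numeric checks from here.

```bash
python3 - <<'E'
from plan import *
plan([(.523,.0385,.17,-16.8)],.045)
E
```

```text
yaw0 -16.47 tilt 0.08 pos [0.577  0.2291 0.1989] rows 5
[-0.99,0.01,0.15,0,0,0.1,-1.98,0.02,0.29,0,0,0.1,-2.97,0.03,0.44,0,0,0.2,-3.96,0.04,0.58,0,0,0.3,-4.95,0.06,0.73,0,0,0.3]
```

{"name": "drive_tool", "arguments": {"rows": [-1, 0, 0.15, 0, 0, 0.1, -2, 0, 0.3, 0, 0, 0.1, -3, 0, 0.45, 0, 0, 0.2, -3.95, 0, 0.6, 0, 0, 0.3, -4.95, 0.06, 0.7, 0, 0, 0.3, -4.95, 0.06, 0.7, 0, 0, 0.3, -4.95, 0.06, 0.7, 0, 0, 0.3, -4.95, 0.06, 0.7, 0, 0, 0.3]}}

```text
clock: 17.7
eef_pos: [0.5241, 0.0399, 0.1713]
eef_rot: [-0.0, 0.802, 0.597, -0.0]
wrist_force: [0.2, -0.3, -0.7]
finger_gap: 0.0558
finger_force: 0.0
```

```bash
python3 - <<'E'
from plan import *
im,c=snap("wrist")
a=np.radians(73.2);y=np.array([np.cos(a),np.sin(a)]);k=np.array([.523,.0385])
u,v=pix(c,[[*k,.06]])[0];print("exp",u,v, "ends",pix(c,[[*(k+.017*y),.055],[*(k-.013*y),.067],[*(k-.019*y),.072]]).round(1))
g=im.max(2);u0,v0=int(u),int(v)
m=np.zeros(g.shape,np.uint8);m[v0-50:v0+50,u0-40:u0+40]=g[v0-50:v0+50,u0-40:u0+40]<50
n,l,st,ce=cv2.connectedComponentsWithStats(m)
for s,q in zip(st[1:],ce[1:]):
    if s[4]>40: print(s,q)
for r in range(v0-50,v0+50,4):
    w=np.flatnonzero(m[r]); print(r,(w.min(),w.max(),len(w)) if len(w) else None, im[r,u0],end="; ")
print()
plan([(*k,.037,-16.8)])
E
```

```text
exp 316.4081002492208 203.74612803000088 ends [[316.5 182.1]
 [316.4 221.6]
 [316.3 230.7]]
[307 171  23   5  84] [317.69047619 173.27380952]
[ 300  178   38   49 1377] [318.69789397 204.0130719 ]
153 (np.int64(293), np.int64(343), 9) [109 110 112]; 157 (np.int64(293), np.int64(343), 10) [116 115 119]; 161 None [108 110 114]; 165 None [109 109 113]; 169 None [109 111 113]; 173 (np.int64(307), np.int64(329), 23) [37 39 43]; 177 None [82 81 85]; 181 (np.int64(305), np.int64(332), 23) [42 48 54]; 185 (np.int64(305), np.int64(332), 28) [17 26 32]; 189 (np.int64(305), np.int64(332), 28) [25 31 35]; 193 (np.int64(305), np.int64(332), 28) [17 28 34]; 197 (np.int64(306), np.int64(332), 27) [22 31 36]; 201 (np.int64(306), np.int64(331), 26) [23 32 39]; 205 (np.int64(306), np.int64(332), 27) [21 31 38]; 209 (np.int64(306), np.int64(331), 26) [20 27 34]; 213 (np.int64(303), np.int64(335), 33) [22 29 38]; 217 (np.int64(300), np.int64(337), 38) [26 34 41]; 221 (np.int64(300), np.int64(337), 38) [22 33 40]; 225 (np.int64(306), np.int64(331), 26) [21 34 41]; 229 None [ 97 155 190]; 233 None [102 160 193]; 237 None [ 98 159 190]; 241 None [ 97 156 187]; 245 None [ 96 155 186]; 249 None [ 96 154 185]; 
yaw0 -16.66 tilt 0.02 pos [0.5241 0.0398 0.1714] rows 3
[-0.01,-0.01,1.12,0,0,0.0,-0.03,-0.01,2.24,0,0,0.1,-0.04,-0.02,3.36,0,0,0.1]
```

```bash
python3 - <<'E'
from plan import *
im,c=snap("wrist")
a=np.radians(73.2);y=np.array([np.cos(a),np.sin(a)]);x=np.array([y[1],-y[0]]);k=np.array([.523,.0385])
for j,z,i in((.017,.067,0),(.017,.055,.012),(-.013,.055,.017),(-.019,.055,.017),(-.013,.072,0),(-.019,.072,0)):
    print(j,z,pix(c,[[*(k+j*y+i*x),z]]).round(1))
print(onz(c,[[318.6,178]],.067),onz(c,[[318.6,227]],.072))
E
```

```text
0.017 0.067 [[316.3 185.2]]
0.017 0.055 [[331.  182.1]]
-0.013 0.055 [[336.5 216.9]]
-0.019 0.055 [[336.3 223.6]]
-0.013 0.072 [[316.3 223.5]]
-0.019 0.072 [[316.3 230.6]]
[[0.53124684 0.05976226 0.067     ]] [[0.52017277 0.02271134 0.072     ]]
```

{"name": "drive_tool", "arguments": {"rows": [0.05, 0.02, 0.8, 0, 0, 0, 0.05, 0.02, 1.6, 0, 0, 0, 0.05, 0.02, 2.3, 0, 0, 0, 0.05, 0.02, 2.9, 0, 0, 0, 0.05, 0.02, 3.35, 0, 0, 0, 0.05, 0.02, 3.35, 0, 0, 0, 0.05, 0.02, 3.35, 0, 0, 0]}}

```text
clock: 18.68
eef_pos: [0.5258, 0.0403, 0.0383]
eef_rot: [0.0, 0.803, 0.596, 0.0]
wrist_force: [0.2, 1.0, 0.5]
finger_gap: 0.0559
finger_force: 0.0
```

{"name": "drive_tool", "arguments": {"rows": [0, 0, 0, 0, 0, 0, 0, 0, 0, 0, 0, 0, 0, 0, 0, 0, 0, 0, 0, 0, 0, 0, 0, 0, 0, 0, 0, 0, 0, 0, 0, 0, 0, 0, 0, 0, 0, 0, 0, 0, 0, 0, 0, 0, 0, 0, 0, 0], "gripper": 10, "force": 70}}

```text
clock: 19.68
eef_pos: [0.5254, 0.0406, 0.0386]
eef_rot: [-0.0, 0.803, 0.597, 0.0]
wrist_force: [-2.7, 0.6, 7.9]
finger_gap: 0.022
finger_force: 68.1
```

{"name": "drive_tool", "arguments": {"rows": [-0.08, 0, 0, 0, 0, 0, -0.16, 0, 0, 0, 0, 0, -0.24, 0, 0, 0, 0, 0, -0.32, 0, 0, 0, 0, 0, -0.4, 0, 0, 0, 0, 0, -0.46, 0, 0, 0, 0, 0, -0.5, 0, 0, 0, 0, 0, -0.52, 0, 0, 0, 0, 0, -0.52, 0, 0, 0, 0, 0, -0.52, 0, 0, 0, 0, 0]}}

```text
clock: 20.92
eef_pos: [0.5207, 0.024, 0.0387]
eef_rot: [-0.001, 0.802, 0.598, 0.002]
wrist_force: [0.2, 9.6, 4.2]
finger_gap: 0.022
finger_force: 68.2
```

```bash
python3 - <<'E'
from plan import *
s=ctrl.observe();T=T_tool(s);d=T[:3,3]-np.array([.5254,.0406,.0386]);print("tool shift",T[:3,:3].T@d,"force tool",T[:3,:3].T@np.array(s["wrist_force"]),s["finger_gap"],s["finger_force"])
im,c=snap("wrist");t=T[:3,3];yd=T[:3,0]
m=(im.max(2)<50)
u,v=pix(c,[[t[0],t[1],.06]])[0];print(u,v)
# knob column profile and tool-block gap
for r in range(150,340,8): print(r,im[r,318],end="; ")
E
```

```text
tool shift [-0.01727323  0.00024528 -0.00013132] force tool [ 9.30578654 -2.53571499 -4.1550315 ] 0.022013356100096807 68.21616768836975
316.7549162298457 285.2922304057003
150 [137 136 139]; 158 [131 130 133]; 166 [128 126 129]; 174 [133 132 137]; 182 [128 126 128]; 190 [87 85 88]; 198 [44 43 44]; 206 [106 104 104]; 214 [102 101 103]; 222 [101 100 103]; 230 [103 103 104]; 238 [102 100 103]; 246 [101 103 104]; 254 [17 23 24]; 262 [17 21 22]; 270 [13 15 19]; 278 [17 19 19]; 286 [11 16 16]; 294 [14 16 15]; 302 [13 16 17]; 310 [15 14 17]; 318 [ 8 12 11]; 326 [ 9 10 10]; 334 [ 9 12 13];
```

{"name": "drive_tool", "arguments": {"rows": [-0.04, 0, 0, 0, 0, 0, -0.08, 0, 0, 0, 0, 0, -0.12, 0, 0, 0, 0, 0, -0.12, 0, 0, 0, 0, 0, -0.12, 0, 0, 0, 0, 0, -0.12, 0, 0, 0, 0, 0]}}

```text
clock: 21.72
eef_pos: [0.5199, 0.0212, 0.0387]
eef_rot: [-0.002, 0.801, 0.598, 0.003]
wrist_force: [3.2, 13.7, 2.5]
finger_gap: 0.0219
finger_force: 68.3
```

```bash
python3 - <<'E'
from plan import *
s=ctrl.observe();T=T_tool(s);d=T[:3,3]-np.array([.5254,.0406,.0386]);print("tool shift",T[:3,:3].T@d,"force tool",T[:3,:3].T@np.array(s["wrist_force"]),s["finger_gap"],s["finger_force"])
im,c=snap("wrist")
# bearing block outer face (z 0.076) to knob inner end, on the plunger's line
for r in range(180,262,3): print(r,int(im[r,318].max()),end="; ")
t,_=snap("top"); ct=snap("top")[1]
m=cv2.cvtColor(t,cv2.COLOR_BGR2HSV); 
for n,p in (("rej",(.6227,-.2087,.057)),("app",(.5785,.2272,.119))): print(n,pix(ct,[p]).round(1))
E
```

```text
tool shift [-0.02012312  0.00027284 -0.00020204] force tool [14.04826932 -0.84278741 -2.38581058] 0.021904343593314488 68.32578778266907
180 116; 183 48; 186 48; 189 42; 192 57; 195 104; 198 108; 201 103; 204 104; 207 105; 210 104; 213 105; 216 105; 219 105; 222 105; 225 103; 228 105; 231 103; 234 106; 237 103; 240 102; 243 104; 246 104; 249 63; 252 22; 255 24; 258 23; 261 21; rej [[395.2 165.2]]
app [[248.  180.4]]
```

```bash
python3 -c "
from cell import ctrl
print(ctrl.job_done())"
```

```text
the job is handed in; nothing more can be done
None
```

The job is handed in: the approved module is in the plot, the rejected one is upright in the tray, and the gripper is holding the plunger about 20 mm out against its stop (14 N pull); the hand-in returned no verdict.

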